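# Feed a spacer plate over the lip of a drilling jig

### The job

Load the steel spacer plate into the drilling jig: set it down gently, flat on the jig's landing in front of the raised lip and let go of it. Then push it gently along, over the lip and under the two keepers, until it has dropped flat into the pocket beyond; feel for the end stop rather than ramming it, and leave the things lying around where they are.

Things in the scene. Friction and masses are not known exactly. Their poses are not given: they have to be found in the camera images.
- spacer: Flat bare steel spacer plate, 46 mm (its x) by 72 mm (its y), 19 mm thick, about 0.4 kg, two dark bolt holes in its top; smooth, slides easily on the jig. Lies flat on the bench at the start. Origin: centre of its underside, z up.
- jig: Drilling jig fixed to the bench: plywood base 200 mm (its x, the feed direction) by 118 mm (its y), 12 mm thick, with the landing at its -x end and a metal pocket block at its +x end. Origin: centre of its underside, on the bench top. The plate goes in with its 46 mm side along x. Plate on jig: sliding and climbing take under 10 N, never press more than 30 N.
- landing (a point): Centre of the landing's top where the plate is set down, jig x = -55 mm: flat metal 14 mm above the bench, from jig x = -100 mm on to the lip, open at the rear. Wooden guides on both sides, 90 mm apart, tops 28 mm above the bench, from x = -100 to -10 mm; then walls (35 mm long, at most 44 mm high) funnel the way to 80 mm wide.
- lip (a point): Top of the lip if the pocket block were at its middle setting: jig x = 12 mm, 16 mm above the bench, 2 mm above the landing. The block (lip, pocket, keepers, stop) was slid as one and set up to 10 mm either way along x; not measured: feel or see it. Rounded like a pipe (radius 12 mm), far face upright 6 mm on. Tipping over, the plate's rear lower edge lifts to 20 mm above the bench.
- pocket (a point): Middle of the pocket floor at the middle setting (true place up to 10 mm off along x, as the lip): jig x = 42.5 mm, 12 mm above the bench, 4 mm under the crest. Pocket 49 mm along x by 80 mm: play 3 mm along, 8 mm across. Beyond it a rigid stop, top 34 mm above the bench. Pushed onto the stop, the plate may hang by friction with its rear edge up and drop when the push ends.
- keepers (a point): Centre between two fixed keeper strips over the pocket's sides (same offset): 57 mm along x from jig x = 24 to 81 mm, underside 44 and top 50 mm above the bench, open 56 mm between them across. The plate cannot go in from above; it slides in under them, pushed at its rear face by a tip that passes through this opening, 22 mm above the bench all the way.
- offcut: Bystander: small pine block 52 x 72 x 33 mm, loose on the bench behind the gap between spacer and jig. Origin: centre of its underside.
- plane: Bystander: block plane 52 x 178 x 46 mm, loose on the bench to the right of the spacer. Origin: centre of its underside.
There are look-alikes about, which are no part of the job. What is shaped like the spacer but orange is not meant.

How it is judged:
By the outcome, as a careful person would: the job done as asked, in the order asked, and still so for the second after the job is handed in, with the robot touching nothing.
It also fails if it takes over 54 s, if anything falls off the work surface, if the arm or the gripper's body presses on something with over 40 N, if the wrist force passes 120 N, or if a joint passes its speed limit or range.

### The arm

A 6-joint arm with a two-finger parallel gripper is mounted at the origin on a cart in front of the work surface, level with it; the furniture and walls round the work are solid. World frame = base frame: x ahead of the robot, y to its left, z up, the work surface at z = 0. Lengths are in mm, angles in rad, forces in N, time in s.
With the tool pointing down it reaches from about 275 to 1000 mm from the base axis. Payload 8.4 kg.
Tool frame: the origin (TCP) lies midway between the tips of the shut fingers; the grasp point (between the pads) lies grip_depth behind it (grip_depth is the distance from the TCP to the grasp point, in mm); z points along the fingers, y is the line along which they close (so a half turn about z gives the same grasp; the last joint's range is limited). The gripper opens to 85 mm and grips with 20 to 120 N. Pads are 22 mm wide; open, the fingers measure 114 mm over their backs; the gripper's body (76 mm by 85 mm) begins 54 mm behind the grasp point. The pads swing forward as they close: fully open they stand 13 mm farther back than shut.
Start: joints at [-1.184, 0.353, 1.633, -0, 1.155, -0.002], TCP at [236.923, -578.356, 231.281] pointing down, gripper open.
Joint ranges: [-2.63, 2.63], [-0.92, 2.1], [0.06, 2.66], [-1.3, 4.44], [0, 2.69], [-3.02, 3.02]. Speed limits (rad/s): [2.22, 2.22, 2.79, 3.14, 3.14, 3.14].

### API

Orientations are given as [roll, pitch, yaw] about the fixed x, y, z axes, in that order (R = Rz(yaw) Ry(pitch) Rx(roll)).
In Python, from rig import * gives the robot as it stands.
- The arm moves only by the shell command python3 -m creep 'ROWS' [FORCE]. ROWS is JSON, a list of rows, each an object of numbers: "x", "y", "z": the shift along the tool's x, y, z in mm; "rx", "ry", "rz": the turn, a rotation vector about the tool's x, y, z in rad; "hand": the finger opening in mm, from 0 to 85.4. A call has 1 to 20 rows; each row shifts and turns the commanded pose from where the row before left it, along the tool's axes as they then stand; what a row does not reach is not made up. A row lasts 1/8 s, in which the tool goes at most 62.5 mm and 10.7 degrees, less where a joint would pass 70% of its speed; a pose out of reach is approached as far as the arm can. A call with a gripper value outside its range is refused whole. The fingers move at their own pace and stop on an object; FORCE is the grip in N (left out, the last holds). Time passes only in rows, so rows that do not move let the fingers close. It gives the time, the measured TCP pose, the force, the opening and the grip force at its end, in the units of the state.
- sense(): the state, without advancing time (a new reading comes with each control period).
- grab_frame(name): name is "scene" or "side" or "wrist"; returns the picture (400x640x3 uint8, red, green, blue); there is no depth.
- get_calibration(name): a dict with "K" (3x3 intrinsics, pixels), "R" (3x3) and "t" (3): a world point X has camera coordinates R X + t. Camera axes: x right, y down, z forward; pixel columns grow to the right and rows downward; lengths in mm; the calibration is good to about 2 mm. A picture is of the moment at which its call begins: read the wrist's pose just before it. get_calibration takes no time and is no camera call; for the wrist camera it gives the pose at the moment of the call.
- sign_off(): hands the job in; it is judged then, once.
The state is a dict: "clock": time; "qpos": joint angles; "qvel": joint speeds; "joint_efforts": joint torques, N m; "eef_pos": TCP position; "tcp_rot": TCP orientation; "contact_force": force on the tool from outside, world axes, zero at the start; "wrist_torque": the same for the moment, N m; "opening": opening from 0.0 (shut) to 1.0 (fully open); "grasp_force": force on a finger pad.
Only numpy, scipy, OpenCV 4.12 (cv2) and the standard library are available. Lean on these libraries where they do the work, as an engineer would, in place of code of your own. Each camera call takes 0.05 s, during which the arm holds its last target. There are 200 camera calls.

## Working session

There is one attempt and no reset: what is moved stays moved. The work goes in short steps, Python scripts to look and compute and a shell command to move; the robot and the scene stay as the last step left them, time stands still between calls to the robot, and variables do not carry over. Pictures are saved under pics/ and viewed, at most 10 in all, crops included, and the job is handed in when it is done.

```bash
mkdir -p pics; python3 - <<'E'
from rig import *
import cv2
print(sense())
for n in("scene","side"):
    cv2.imwrite(f"pics/{n}0.png",grab_frame(n)[:,:,::-1]); c=get_calibration(n); print(n,c)
try: print(grip_depth)
except Exception as e: print(e)
E
ls
```

```text
{'clock': 0.0, 'qpos': array([-1.18439552e+00,  3.53666446e-01,  1.63417563e+00, -4.45230708e-06,
        1.15520659e+00, -2.40093775e-03]), 'qvel': array([ 3.27487975e-04, -9.86084624e-05, -3.53014898e-04, -1.79560293e-03,
        1.12630092e-03, -3.16992457e-04]), 'joint_efforts': array([ 2.10607104e-03, -6.05226374e+01, -3.42069268e+01,  1.55450116e-04,
        9.05500841e-03,  1.50751953e-05]), 'eef_pos': array([ 236.73300919, -577.88605176,  230.53250838]), 'tcp_rot': array([-3.14013664e+00,  5.74900864e-07,  3.88803542e-01]), 'contact_force': array([ 0.71396943, -0.00305323,  0.09237123]), 'wrist_torque': array([-0.02047621, -0.04733057, -0.00910853]), 'grasp_force': 0.0, 'opening': 0.9989471251640661}
scene {'K': array([[384.70414382,   0.        , 318.82846136],
       [  0.        , 384.70414382, 203.77698667],
       [  0.        ,   0.        ,   1.        ]]), 'R': array([[-8.48817335e-01, -5.28685726e-01,  7.31208289e-04],
       [-2.96704586e-01,  4.75220536e-01, -8.28330750e-01],
       [ 4.37579159e-01, -7.03318452e-01, -5.60238909e-01]]), 't': array([421.71997824, 250.0355959 , 586.72300761])}
side {'K': array([[426.19589051,   0.        , 317.56443212],
       [  0.        , 426.19589051, 200.35069639],
       [  0.        ,   0.        ,   1.        ]]), 'R': array([[-0.94911468, -0.31423041, -0.0209898 ],
       [-0.11745874,  0.41504123, -0.90218857],
       [ 0.29220672, -0.85381498, -0.43083083]]), 't': array([469.69456953, 154.76490029, 901.58022409])}
18.700000000000003
pics
```

View pics/scene0.png

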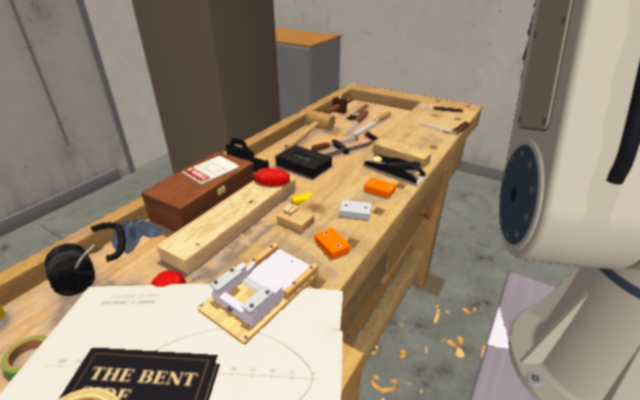

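View pics/side0.png

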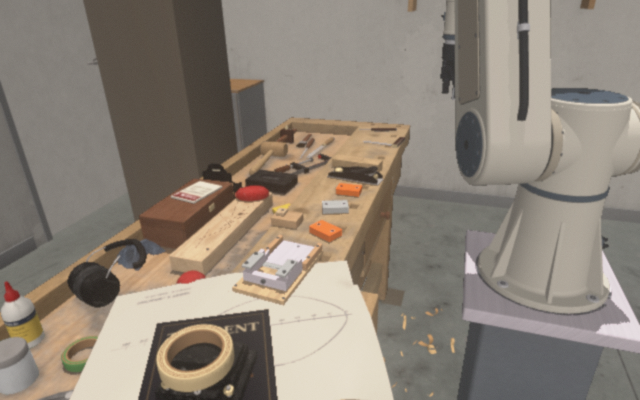

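The steel spacer is at scene (355,209) / side (335,207), with orange look-alikes at (332,242) and (380,187). The jig is around scene (258,290), with its keepers at the lower left and its landing at the upper right. The plane is at scene (395,168).

```bash
cat > h.py <<'E'
from rig import *
import numpy as np, cv2
def ray(c,u,v,z):
    d=c["R"].T@np.linalg.solve(c["K"],[u,v,1.]); o=-c["R"].T@c["t"]
    return o+d*(z-o[2])/d[2]
def proj(c,X):
    p=c["K"]@(c["R"]@np.array(X,float)+c["t"]); return p[:2]/p[2]
E
python3 - <<'E'
from h import *
for n,ps in (("scene",[(355,207,19),(258,290,12),(199,309,12),(243,339,12),(318,264,12),(275,246,12),(295,220,33),(332,240,19)]),("side",[(335,206,19),(236,288,12),(284,300,12)])):
    c=get_calibration(n)
    for u,v,z in ps: print(n,u,v,ray(c,u,v,z).round())
c=get_calibration("scene")
im=cv2.imread("pics/scene0.png"); im2=cv2.imread("pics/side0.png")
a=cv2.resize(im[180:350,185:425],None,fx=2.5,fy=2.5,interpolation=2)
b=cv2.resize(im2[175:310,225:395],None,fx=2.5,fy=2.5,interpolation=2)
cv2.imwrite("pics/a.png",a)
E
```

```text
scene 355 207 [ 499. -165.   19.]
scene 258 290 [530. 157.  12.]
scene 199 309 [588. 245.  12.]
scene 243 339 [483. 251.  12.]
scene 318 264 [474.  40.  12.]
scene 275 246 [579.  42.  12.]
scene 295 220 [579. -32.  33.]
scene 332 240 [483. -31.  19.]
side 335 206 [ 495. -154.   19.]
side 236 288 [587. 245.  12.]
side 284 300 [479. 252.  12.]
```

View pics/a.png

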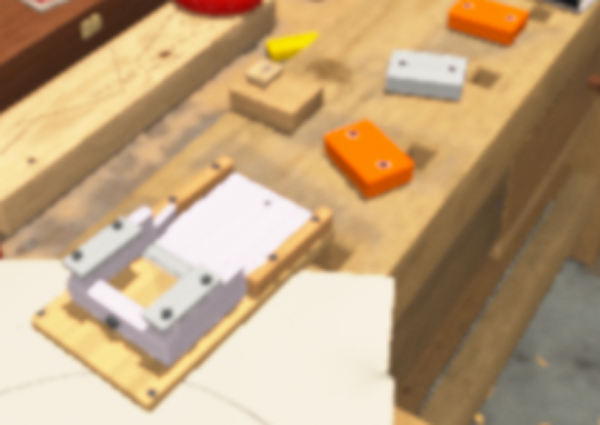

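```bash
python3 -m creep '[{"x":38,"y":-25,"z":-8},{"x":38,"y":-25,"z":-8},{"x":38,"y":-25,"z":-8},{"x":38,"y":-25,"z":-8},{"x":38,"y":-25,"z":-8},{"x":38,"y":-25,"z":-8},{"x":38,"y":-25,"z":-8},{"x":38,"y":-25,"z":-8},{"x":38,"y":-25,"z":-8},{"x":38,"y":-25,"z":-8},{"rz":0.13},{"rz":0.13},{"rz":0.13},{}]'
python3 - <<'E'
from h import *
s=sense();print(s["eef_pos"],s["tcp_rot"],s["clock"])
c=get_calibration("wrist");im=grab_frame("wrist")
cv2.imwrite("pics/w1.png",im[:,:,::-1]);np.save("w1.npy",c,allow_pickle=True)
print(c, proj(c,[498,-163,19]),proj(c,[532,145,14]))
E
```

```text
[ 236.76987769 -577.94836513  230.61156436] [-3.14030006e+00  1.47466329e-05  3.88842530e-01] 0.1
{'K': array([[343.75333357,   0.        , 317.88799538],
       [  0.        , 343.75333357, 200.35736295],
       [  0.        ,   0.        ,   1.        ]]), 'R': array([[ 0.37964118, -0.92513206, -0.00180063],
       [-0.87640697, -0.36026811,  0.31955862],
       [-0.29628263, -0.11973953, -0.9475648 ]]), 't': array([-623.44576505,  -42.74514394,  381.20365935])} [ -96.69119508 -405.38456193] [-672.01634712 -791.52928104]schema error: expected keys x, y, z, rx, ry, rz, hand
```

View pics/w1.png

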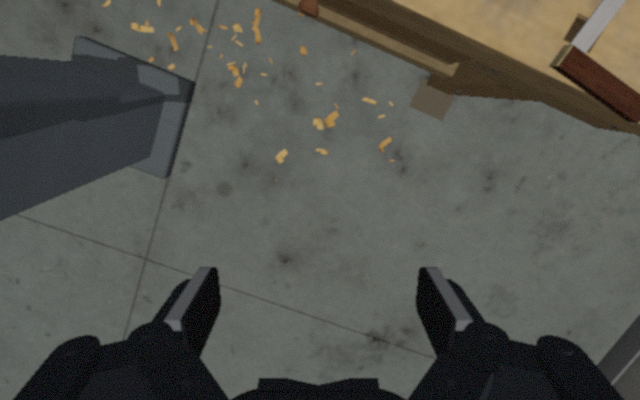

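The wrist view shows only the floor, because the call was refused and the arm did not move. I'll drop the empty row.

```bash
python3 -m creep '[{"x":39,"y":-31,"z":-8},{"x":39,"y":-31,"z":-8},{"x":39,"y":-31,"z":-8},{"x":39,"y":-31,"z":-8},{"x":39,"y":-31,"z":-8},{"x":39,"y":-31,"z":-8},{"x":39,"y":-31,"z":-8},{"x":39,"y":-31,"z":-8},{"x":39,"y":-31,"z":-8},{"x":39,"y":-31,"z":-8},{"rz":0.13},{"rz":0.13},{"rz":0.13},{"x":0}]'
python3 - <<'E'
from h import *
s=sense();print(s["eef_pos"],s["tcp_rot"],s["clock"])
c=get_calibration("wrist");im=grab_frame("wrist")
cv2.imwrite("pics/w2.png",im[:,:,::-1]);np.save("w2.npy",c,allow_pickle=True)
print(proj(c,[498,-163,19]),proj(c,[532,145,14]))
E
```

```text
[ 236.78427984 -578.03301382  230.74743103] [-3.14056350e+00 -4.27062750e-06  3.88805939e-01] 0.15
[ -96.77960319 -405.30353435] [-672.25460039 -791.56930045]schema error: expected keys x, y, z, rx, ry, rz, hand
```

View pics/w2.png

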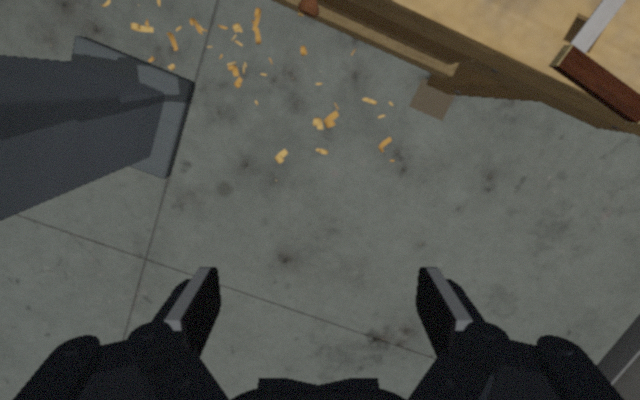

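The view is the same and the arm still has not moved. Every row evidently needs all seven keys.

```bash
python3 -m creep '[{"x":39,"y":-31,"z":-8,"rx":0,"ry":0,"rz":0,"hand":85},{"x":39,"y":-31,"z":-8,"rx":0,"ry":0,"rz":0,"hand":85},{"x":39,"y":-31,"z":-8,"rx":0,"ry":0,"rz":0,"hand":85},{"x":39,"y":-31,"z":-8,"rx":0,"ry":0,"rz":0,"hand":85},{"x":39,"y":-31,"z":-8,"rx":0,"ry":0,"rz":0,"hand":85},{"x":39,"y":-31,"z":-8,"rx":0,"ry":0,"rz":0,"hand":85},{"x":39,"y":-31,"z":-8,"rx":0,"ry":0,"rz":0,"hand":85},{"x":39,"y":-31,"z":-8,"rx":0,"ry":0,"rz":0,"hand":85},{"x":39,"y":-31,"z":-8,"rx":0,"ry":0,"rz":0,"hand":85},{"x":39,"y":-31,"z":-8,"rx":0,"ry":0,"rz":0,"hand":85},{"x":0,"y":0,"z":0,"rx":0,"ry":0,"rz":0.13,"hand":85},{"x":0,"y":0,"z":0,"rx":0,"ry":0,"rz":0.13,"hand":85},{"x":0,"y":0,"z":0,"rx":0,"ry":0,"rz":0.13,"hand":85},{"x":0,"y":0,"z":0,"rx":0,"ry":0,"rz":0,"hand":85}]' && python3 - <<'E'
from h import *
s=sense();print(s["eef_pos"],s["tcp_rot"],s["clock"])
c=get_calibration("wrist");im=grab_frame("wrist")
cv2.imwrite("pics/w3.png",im[:,:,::-1]);np.save("w3.npy",c,allow_pickle=True)
print(proj(c,[498,-163,19]),proj(c,[532,145,14]))
E
```

```text
clock: 1.95
eef_pos: [480.2, -143.6, 311.2]
tcp_rot: [-3.142, 0.0, -0.0]
contact_force: [0.4, 0.1, -0.8]
opening: 0.996
grasp_force: 0.0
[ 480.19897482 -143.55707852  311.15945305] [-3.14151210e+00  2.31067844e-04 -2.09258871e-04] 1.95
[333.83762789 137.68366175] [ 86.00639792 109.4217472 ]
```

View pics/w3.png

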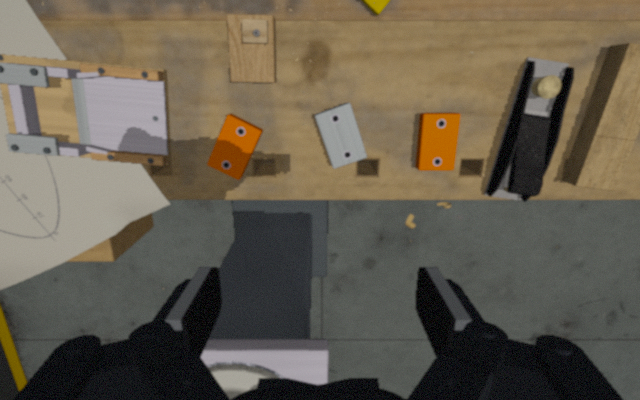

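The spacer lies at (341,135), with its holes at (336,111) and (348,154) and its long axis slightly tilted. The jig is at the left: the rear edge of its landing is near x=167, rows 78–154, and it feeds toward image left, which is world +y. The fingers have clear space beside the spacer.

```bash
python3 - <<'E'
from h import *
c=np.load("w3.npy",allow_pickle=True).item(); im=cv2.imread("pics/w3.png").astype(int)
sat=im.max(2)-im.min(2)
m=((sat<40)&(im.min(2)>120)).astype(np.uint8); m[195:]=0
n,l,st,ce=cv2.connectedComponentsWithStats(m)
for i in range(1,n):
    if st[i,4]>300: print(i,st[i],ce[i].round(1))
def rect(mm,z):
    k=max(cv2.findContours(mm,cv2.RETR_EXTERNAL,cv2.CHAIN_APPROX_NONE)[0],key=cv2.contourArea)[:,0]
    P=np.array([ray(c,u,v,z)[:2] for u,v in k],np.float32); return cv2.minAreaRect(P)
i=l[132,341]; print("spacer",rect((l==i).astype(np.uint8),19))
i=l[115,120]; print("landing",rect((l==i).astype(np.uint8),14))
a,b=ray(c,336,111,19),ray(c,348,154,19);print("holes",a,b,(a+b)/2,np.degrees(np.arctan2(*(b-a)[:2])))
cv2.imwrite("pics/w3j.png",cv2.resize(cv2.imread("pics/w3.png")[45:175,0:185],None,fx=4,fy=4,interpolation=2))
E
```

```text
1 [   0    0   66   60 2572] [24.4 32.3]
2 [529  58  39  19 412] [547.5  67.2]
3 [   0   63  163  132 8327] [ 55.4 155.8]
5 [  72   72   95   79 5629] [116.9 108.2]
6 [526  98  22  18 314] [536.8 106.3]
7 [ 316  103   51   66 2031] [341.2 135.4]
spacer ((499.6334228515625, -172.51918029785156), (71.52703094482422, 45.80280303955078), 19.787029266357422)
landing ((526.9248046875, 103.41908264160156), (111.08187866210938, 93.33139038085938), 84.68680572509766)
holes [ 530.59735836 -165.15954587   19.        ] [ 477.27277539 -181.418433     19.        ] [ 503.93506687 -173.28898944   19.        ] -106.95668182865433
```

View pics/w3j.png

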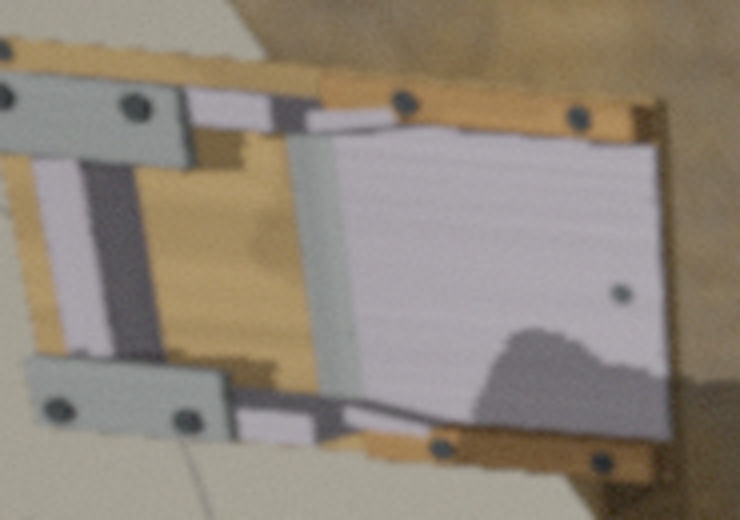

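The crop shows the rear edge of the landing at (657,145)–(670,438). The grey lip strip's far edge is at (288,137)–(320,393) and its near edge at (335,135)–(360,398). The pocket lies beyond it, and the foot of the stop face is at about (137,170)–(160,360).

```bash
python3 - <<'E'
from h import *
c=np.load("w3.npy",allow_pickle=True).item()
f=lambda u,v,z: ray(c,u/4,45+v/4,z)[:2]
A,B=f(657,145,14),f(670,438,14); D=B-A; r=(A+B)/2
L1,L2=f(288,137,16),f(320,393,16); N1,N2=f(335,135,15),f(360,398,15)
S1,S2=f(137,170,12),f(160,360,12); T1,T2=f(82,162,34),f(110,357,34)
g1,g2=f(635,140,28),f(320,75,28)
print("rear",A,B,np.hypot(*D),"normal ang",np.degrees(np.arctan2(D[1],D[0]))+90)
for n,(p,q) in dict(lipfar=(L1,L2),lipnear=(N1,N2),stopfoot=(S1,S2),stoptop=(T1,T2)).items(): print(n,p,q,"normal",np.degrees(np.arctan2(*(q-p)[::-1]))+90)
# long edges: keeper rows / base edge
e1,e2=f(0,40,12),f(660,98,12); e3,e4=f(40,440,50),f(235,440,50)
k1,k2=f(0,72,50),f(185,90,50);k3,k4=f(28,355,50),f(225,372,50)
gA,gB=f(655,98,28),f(390,78,28); gC,gD=f(650,483,28),f(330,445,28)
for n,(p,q) in dict(kT=(k1,k2),kB=(k3,k4),gT=(gA,gB),gB=(gC,gD)).items():
    d=p-q; d=d*np.sign(d[1]); print(n,p,q,"feed ang",np.degrees(np.arctan2(d[1],d[0])))
for a in (92,94,95):
    u=np.array([np.cos(np.radians(a)),np.sin(np.radians(a))])
    o=r+100*u
    print(a,"origin",o,"landing",r+45*u,[((p+q)/2-o)@u for p,q in((L1,L2),(N1,N2),(S1,S2),(T1,T2))])
E
```

```text
rear [565.09166703  43.10868937] [475.52272379  51.67921319] 89.9780499450738 normal ang 264.5342177092631
lipfar [567.30622602 152.96945264] [490.34043509 160.35921038] normal 264.51564108024485
lipnear [567.89310994 139.34474426] [488.58590073 148.60633903] normal 263.3390982443585
stopfoot [557.81961795 204.04539468] [500.19127521 211.89986413] normal 262.2386806733335
stoptop [560.21233046 202.15385391] [504.14635566 209.16804596] normal 262.8690015938214
kT [583.61865107 204.99494836] [579.03908188 155.51260461] feed ang 84.7123633867515
kB [506.9040778  219.51160755] [502.00479317 163.26084874] feed ang 85.02225854602976
gT [577.86574617  35.92692626] [583.23951779 111.71255089] feed ang 85.94408612450431
gB [463.87113765  53.82472413] [475.98695272 152.51467707] feed ang 83.00102232938893
92 origin [516.81724574 147.33303398] landing [518.73671806  92.3665385 ] [np.float64(8.906606831297887), np.float64(-3.7540781562783527), np.float64(60.17729334447329), np.float64(57.756254698037225)]
94 origin [513.33154803 147.15035631] landing [517.16815409  92.28433354] [np.float64(8.410147512844285), np.float64(-4.207007505968704), np.float64(59.58075720573888), np.float64(57.05330904506064)]
95 origin [511.59162113 147.01342109] landing [516.38518698  92.2227127 ] [np.float64(8.112343354443562), np.float64(-4.477278110382754), np.float64(59.20952523265126), np.float64(56.63001909670343)]
```

Spacer: 71.5×45.8 mm, centred at (499.6, -172.5), long axis at 19.5°. Jig: feed direction 84.5°, landing 90.0 mm wide as stated and centred at (524.6, 92.2). The lip's far face is at jig x≈9.6, so the block is set about -8 mm. Next I'll approach the spacer.

```bash
python3 -m creep '[{"x":6.5,"y":9.6,"z":50,"rx":0,"ry":0,"rz":0,"hand":80},{"x":6.5,"y":9.6,"z":50,"rx":0,"ry":0,"rz":0,"hand":80},{"x":6.5,"y":9.6,"z":50,"rx":0,"ry":0,"rz":0,"hand":80},{"x":0,"y":0,"z":45,"rx":0,"ry":0,"rz":-0.17,"hand":80},{"x":0,"y":0,"z":45,"rx":0,"ry":0,"rz":-0.17,"hand":80},{"x":0,"y":0,"z":20,"rx":0,"ry":0,"rz":0,"hand":80},{"x":0,"y":0,"z":0,"rx":0,"ry":0,"rz":0,"hand":80}]' 60 && python3 - <<'E'
from h import *
s=sense();print(s["eef_pos"],s["tcp_rot"],s["clock"])
c=get_calibration("wrist");im=grab_frame("wrist")
cv2.imwrite("pics/w4.png",im[:,:,::-1])
E
```

```text
clock: 2.88
eef_pos: [498.6, -172.2, 49.8]
tcp_rot: [-3.14, 0.003, 0.341]
contact_force: [0.4, -0.4, 0.5]
opening: 0.937
grasp_force: 0.0
[ 498.59754159 -172.1676232    49.84971927] [-3.13951143e+00  2.60524448e-03  3.40696750e-01] 2.875
```

View pics/w4.png

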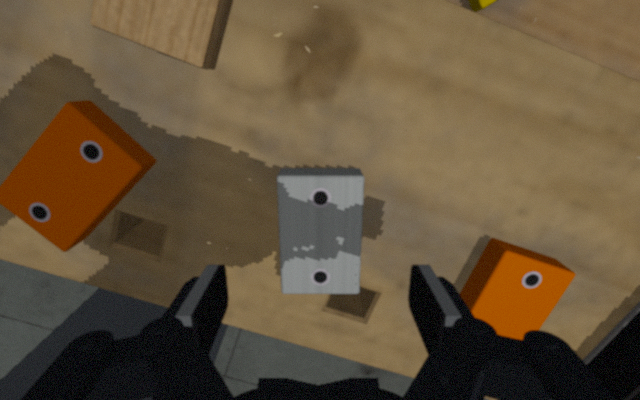

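The plate is centred between the fingers and aligned, with its holes at (320,198) and (320,277). The right-hand orange block, nearest corner (465,285), is about 80 mm off, so it is clear.

```bash
python3 - <<'E'
from h import *
c=get_calibration("wrist"); s=sense(); p=s["eef_pos"]
a,b=ray(c,320,198,19),ray(c,320,277,19); m=(a+b)/2-p; y=s["tcp_rot"][2]
d=a-b; print(np.hypot(*d[:2]),np.degrees(np.arctan2(d[1],d[0])),"tool x",m[0]*np.cos(y)+m[1]*np.sin(y),"tool y",m[0]*np.sin(y)-m[1]*np.cos(y))
E
python3 -m creep '[{"x":0,"y":0,"z":20,"rx":0,"ry":0,"rz":0,"hand":80},{"x":0,"y":0,"z":16,"rx":0,"ry":0,"rz":0,"hand":80},{"x":0,"y":0,"z":9,"rx":0,"ry":0,"rz":0,"hand":80},{"x":0,"y":0,"z":0,"rx":0,"ry":0,"rz":0,"hand":80}]'
```

```text
48.392958906023054 19.638022785448904 tool x -0.30332519780338796 tool y 0.44628858905749735
clock: 3.42
eef_pos: [499.5, -172.4, 6.0]
tcp_rot: [-3.141, 0.001, 0.339]
contact_force: [-0.1, 0.9, 0.9]
opening: 0.936
grasp_force: 0.0
```

```bash
python3 -m creep '[{"x":0,"y":0.4,"z":4,"rx":0,"ry":0,"rz":0,"hand":70},{"x":0,"y":0,"z":0,"rx":0,"ry":0,"rz":0,"hand":40},{"x":0,"y":0,"z":0,"rx":0,"ry":0,"rz":0,"hand":40},{"x":0,"y":0,"z":0,"rx":0,"ry":0,"rz":0,"hand":40},{"x":0,"y":0,"z":0,"rx":0,"ry":0,"rz":0,"hand":40},{"x":0,"y":0,"z":0,"rx":0,"ry":0,"rz":0,"hand":40}]' 60
```

```text
clock: 4.18
eef_pos: [500.1, -172.9, 2.7]
tcp_rot: [3.141, -0.0, 0.339]
contact_force: [-1.5, 1.3, 6.0]
opening: 0.523
grasp_force: 62.3
```

```bash
python3 -m creep '[{"x":0,"y":0,"z":-10,"rx":0,"ry":0,"rz":0,"hand":40},{"x":0,"y":0,"z":-25,"rx":0,"ry":0,"rz":0.109,"hand":40},{"x":0,"y":0,"z":-25,"rx":0,"ry":0,"rz":0.109,"hand":40},{"x":0,"y":0,"z":-20,"rx":0,"ry":0,"rz":0.109,"hand":40},{"x":0,"y":0,"z":0,"rx":0,"ry":0,"rz":0.109,"hand":40},{"x":0,"y":-38,"z":0,"rx":0,"ry":0,"rz":0,"hand":40},{"x":0,"y":-38,"z":0,"rx":0,"ry":0,"rz":0,"hand":40},{"x":0,"y":-38,"z":0,"rx":0,"ry":0,"rz":0,"hand":40},{"x":0,"y":-38,"z":0,"rx":0,"ry":0,"rz":0,"hand":40},{"x":0,"y":-38,"z":0,"rx":0,"ry":0,"rz":0,"hand":40},{"x":-1,"y":-38,"z":0,"rx":0,"ry":0,"rz":0,"hand":40},{"x":0,"y":-30,"z":0,"rx":0,"ry":0,"rz":0,"hand":40},{"x":0,"y":0,"z":0,"rx":0,"ry":0,"rz":0,"hand":40},{"x":0,"y":0,"z":0,"rx":0,"ry":0,"rz":0,"hand":40}]' && python3 - <<'E'
from h import *
s=sense();print(s["eef_pos"],s["tcp_rot"],s["clock"])
c=get_calibration("wrist");im=grab_frame("wrist");np.save("w5.npy",c,allow_pickle=True)
cv2.imwrite("pics/w5.png",im[:,:,::-1])
u=np.array([.0958,.9954,0]);v=np.array([-.9954,.0958,0]);o=np.array([529.9,146.9,0])
for x,y,z in((-100,45,14),(-100,-45,14),(9.6,-40,16),(9.6,40,16)): print(x,y,proj(c,o+x*u+y*v+[0,0,z]))
E
```

```text
clock: 5.92
eef_pos: [523.4, 83.7, 82.2]
tcp_rot: [3.141, 0.001, -0.097]
contact_force: [0.3, -0.0, -4.8]
opening: 0.517
grasp_force: 63.5
[523.42136478  83.74418638  82.20996844] [ 3.14118128e+00  7.47432701e-04 -9.66896252e-02] 5.925
-100 45 [370.5953128  274.33660042]
-100 -45 [377.77016962 145.98481823]
9.6 -40 [199.64591006 154.65632636]
9.6 40 [212.44459278 269.47872965]
```

View pics/w5.png

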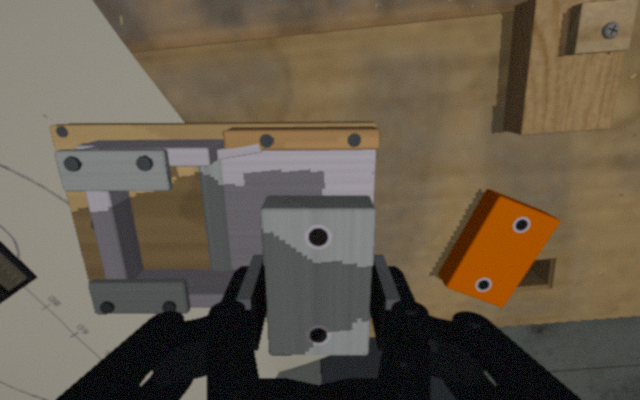

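The plate is held level, square to the jig and over the landing. The corner (376,150) is within about 2 mm of the predicted (378,146). I'll lower it and feel for contact.

```bash
python3 -m creep '[{"x":-1,"y":-4.2,"z":10,"rx":0,"ry":0,"rz":0,"hand":40},{"x":0,"y":-4.2,"z":20,"rx":0,"ry":0,"rz":0,"hand":40},{"x":0,"y":0,"z":20,"rx":0,"ry":0,"rz":0,"hand":40},{"x":0,"y":0,"z":9,"rx":0,"ry":0,"rz":0,"hand":40},{"x":0,"y":0,"z":2,"rx":0,"ry":0,"rz":0,"hand":40},{"x":0,"y":0,"z":0,"rx":0,"ry":0,"rz":0,"hand":40}]'
```

```text
clock: 6.72
eef_pos: [524.0, 92.4, 21.5]
tcp_rot: [-3.141, -0.0, -0.098]
contact_force: [-0.6, -0.1, -5.0]
opening: 0.52
grasp_force: 63.4
```

```bash
python3 -m creep '[{"x":0,"y":0,"z":1.5,"rx":0,"ry":0,"rz":0,"hand":40},{"x":0,"y":0,"z":1,"rx":0,"ry":0,"rz":0,"hand":40},{"x":0,"y":0,"z":0.8,"rx":0,"ry":0,"rz":0,"hand":40},{"x":0,"y":0,"z":0,"rx":0,"ry":0,"rz":0,"hand":40}]'; python3 -m creep '[{"x":0,"y":0,"z":0.7,"rx":0,"ry":0,"rz":0,"hand":40},{"x":0,"y":0,"z":0.3,"rx":0,"ry":0,"rz":0,"hand":40},{"x":0,"y":0,"z":0,"rx":0,"ry":0,"rz":0,"hand":40}]'
```

```text
clock: 7.22
eef_pos: [523.8, 92.5, 18.0]
tcp_rot: [-3.142, -0.0, -0.097]
contact_force: [0.1, -0.8, -4.8]
opening: 0.526
grasp_force: 63.5
clock: 7.6
eef_pos: [523.7, 92.5, 16.9]
tcp_rot: [3.142, 0.0, -0.097]
contact_force: [-0.1, 1.0, -5.1]
opening: 0.525
grasp_force: 63.5
```

```bash
python3 -m creep '[{"x":0,"y":0,"z":0.5,"rx":0,"ry":0,"rz":0,"hand":40},{"x":0,"y":0,"z":0,"rx":0,"ry":0,"rz":0,"hand":40}]'; python3 -m creep '[{"x":0,"y":0,"z":0.5,"rx":0,"ry":0,"rz":0,"hand":40},{"x":0,"y":0,"z":0,"rx":0,"ry":0,"rz":0,"hand":40}]'
```

```text
clock: 7.85
eef_pos: [523.9, 92.5, 16.7]
tcp_rot: [-3.142, -0.0, -0.097]
contact_force: [-1.2, 0.1, 0.7]
opening: 0.518
grasp_force: 64.1
clock: 8.1
eef_pos: [524.0, 92.5, 16.7]
tcp_rot: [-3.141, -0.001, -0.097]
contact_force: [-2.0, 0.7, 6.7]
opening: 0.519
grasp_force: 65.0
```

```bash
python3 -m creep '[{"x":0,"y":0,"z":-0.5,"rx":0,"ry":0,"rz":0,"hand":52},{"x":0,"y":0,"z":0,"rx":0,"ry":0,"rz":0,"hand":62},{"x":0,"y":0,"z":0,"rx":0,"ry":0,"rz":0,"hand":66},{"x":0,"y":0,"z":0,"rx":0,"ry":0,"rz":0,"hand":66},{"x":0,"y":0,"z":-10,"rx":0,"ry":0,"rz":0,"hand":66},{"x":0,"y":0,"z":-20,"rx":0,"ry":0,"rz":0,"hand":66},{"x":0,"y":0,"z":-30,"rx":0,"ry":0,"rz":0,"hand":66},{"x":0,"y":25,"z":0,"rx":0,"ry":0,"rz":0,"hand":20},{"x":0,"y":34,"z":0,"rx":0,"ry":0,"rz":0,"hand":0},{"x":0,"y":0,"z":0,"rx":0,"ry":0,"rz":0,"hand":0},{"x":0,"y":0,"z":0,"rx":0,"ry":0,"rz":0,"hand":0}]' && python3 - <<'E'
from h import *
s=sense();print(s["eef_pos"],s["tcp_rot"],s["clock"])
c=get_calibration("wrist");im=grab_frame("wrist");np.save("w6.npy",c,allow_pickle=True)
cv2.imwrite("pics/w6.png",im[:,:,::-1])
E
```

```text
clock: 9.48
eef_pos: [518.3, 33.9, 76.9]
tcp_rot: [-3.141, -0.001, -0.098]
contact_force: [1.0, 0.1, -0.8]
opening: -0.002
grasp_force: 0.0
[518.31273454  33.94619688  76.9286671 ] [-3.14128284e+00 -6.01955017e-04 -9.79347446e-02] 9.475
```

View pics/w6.png

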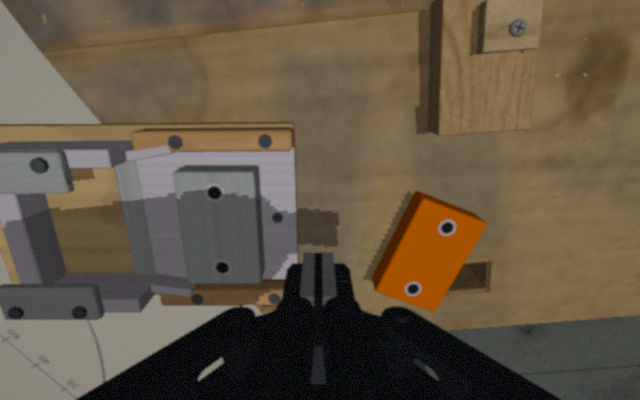

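The plate lies on the landing between the guides, with its holes at (214,192) and (222,268). The shut fingers are behind it. Let me compute its offset in the jig frame.

```bash
python3 - <<'E'
from h import *
c=np.load("w6.npy",allow_pickle=True).item()
u=np.array([.0958,.9954]);v=np.array([-.9954,.0958]);o=np.array([529.9,146.9])
J=lambda p:((p[:2]-o)@u,(p[:2]-o)@v)
a,b=ray(c,214,192,33),ray(c,222,268,33); d=a-b
print("plate",J((a+b)/2),np.hypot(*d[:2]),np.degrees(np.arctan2(d[1],d[0])))
print("corner",J(ray(c,294,150,14)),"stop top edge",J(ray(c,12,200,34)), "guide in",J(ray(c,230,152,28)),J(ray(c,230,284,28)))
s=sense();print("tcp",J(s["eef_pos"]))
E
```

```text
plate (np.float64(-54.055601508338704), np.float64(1.7591025443295367)) 48.94280463800956 -5.341526663743676
corner (np.float64(-98.7929592252812), np.float64(-43.2773472808773)) stop top edge (np.float64(61.650169454584734), np.float64(-18.35896466498503)) guide in (np.float64(-63.720145071479436), np.float64(-44.72693944492761)) (np.float64(-56.62741137226804), np.float64(40.70833096643888))
tcp (np.float64(-113.23058129698798), np.float64(0.7558042862771157))
```

```bash
python3 -m creep '[{"x":-1,"y":0,"z":20,"rx":0,"ry":0,"rz":0,"hand":0},{"x":0,"y":0,"z":25,"rx":0,"ry":0,"rz":0,"hand":0},{"x":0,"y":0,"z":10,"rx":0,"ry":0,"rz":0,"hand":0},{"x":0,"y":0,"z":0,"rx":0,"ry":0,"rz":0,"hand":0},{"x":0,"y":-6,"z":0,"rx":0,"ry":0,"rz":0,"hand":0},{"x":0,"y":-5,"z":0,"rx":0,"ry":0,"rz":0,"hand":0},{"x":0,"y":-3,"z":0,"rx":0,"ry":0,"rz":0,"hand":0},{"x":0,"y":-3,"z":0,"rx":0,"ry":0,"rz":0,"hand":0},{"x":0,"y":-3,"z":0,"rx":0,"ry":0,"rz":0,"hand":0},{"x":0,"y":-2,"z":0,"rx":0,"ry":0,"rz":0,"hand":0}]'
```

```text
clock: 10.78
eef_pos: [519.2, 55.9, 21.5]
tcp_rot: [3.142, -0.0, -0.097]
contact_force: [0.2, 0.5, 0.3]
opening: 0.003
grasp_force: 0.0
```

```bash
python3 -m creep '[{"x":0,"y":-2,"z":0,"rx":0,"ry":0,"rz":0,"hand":0},{"x":0,"y":-2,"z":0,"rx":0,"ry":0,"rz":0,"hand":0},{"x":0,"y":-2,"z":0,"rx":0,"ry":0,"rz":0,"hand":0},{"x":0,"y":-2,"z":0,"rx":0,"ry":0,"rz":0,"hand":0},{"x":0,"y":-2,"z":0,"rx":0,"ry":0,"rz":0,"hand":0},{"x":0,"y":-2,"z":0,"rx":0,"ry":0,"rz":0,"hand":0}]';python3 -m creep '[{"x":0,"y":-2,"z":0,"rx":0,"ry":0,"rz":0,"hand":0},{"x":0,"y":-2,"z":0,"rx":0,"ry":0,"rz":0,"hand":0},{"x":0,"y":-2,"z":0,"rx":0,"ry":0,"rz":0,"hand":0},{"x":0,"y":-2,"z":0,"rx":0,"ry":0,"rz":0,"hand":0},{"x":0,"y":-2,"z":0,"rx":0,"ry":0,"rz":0,"hand":0},{"x":0,"y":-2,"z":0,"rx":0,"ry":0,"rz":0,"hand":0},{"x":0,"y":-2,"z":0,"rx":0,"ry":0,"rz":0,"hand":0},{"x":0,"y":-2,"z":0,"rx":0,"ry":0,"rz":0,"hand":0}]'
```

```text
clock: 11.52
eef_pos: [520.4, 67.8, 21.5]
tcp_rot: [-3.142, -0.0, -0.097]
contact_force: [0.0, -1.8, 0.6]
opening: -0.0
grasp_force: 0.6
clock: 12.52
eef_pos: [521.9, 83.8, 21.5]
tcp_rot: [-3.142, -0.0, -0.097]
contact_force: [-0.1, -0.9, 0.1]
opening: 0.001
grasp_force: 0.6
```

```bash
python3 -m creep '[{"x":0,"y":-2,"z":0,"rx":0,"ry":0,"rz":0,"hand":0},{"x":0,"y":-2,"z":0,"rx":0,"ry":0,"rz":0,"hand":0},{"x":0,"y":-2,"z":0,"rx":0,"ry":0,"rz":0,"hand":0},{"x":0,"y":-2,"z":0,"rx":0,"ry":0,"rz":0,"hand":0},{"x":0,"y":-2,"z":0,"rx":0,"ry":0,"rz":0,"hand":0},{"x":0,"y":-2,"z":0,"rx":0,"ry":0,"rz":0,"hand":0}]';python3 -m creep '[{"x":0,"y":-2,"z":0,"rx":0,"ry":0,"rz":0,"hand":0},{"x":0,"y":-2,"z":0,"rx":0,"ry":0,"rz":0,"hand":0},{"x":0,"y":-2,"z":0,"rx":0,"ry":0,"rz":0,"hand":0},{"x":0,"y":-2,"z":0,"rx":0,"ry":0,"rz":0,"hand":0},{"x":0,"y":-2,"z":0,"rx":0,"ry":0,"rz":0,"hand":0},{"x":0,"y":-2,"z":0,"rx":0,"ry":0,"rz":0,"hand":0}]';python3 -m creep '[{"x":0,"y":-2,"z":0,"rx":0,"ry":0,"rz":0,"hand":0},{"x":0,"y":-2,"z":0,"rx":0,"ry":0,"rz":0,"hand":0},{"x":0,"y":-2,"z":0,"rx":0,"ry":0,"rz":0,"hand":0},{"x":0,"y":-2,"z":0,"rx":0,"ry":0,"rz":0,"hand":0}]'
python3 - <<'E'
from h import *
c=get_calibration("wrist");im=grab_frame("wrist");cv2.imwrite("pics/w7.png",im[:,:,::-1])
u=np.array([.0958,.9954]);v=np.array([-.9954,.0958]);o=np.array([529.9,146.9])
J=lambda p:np.array([(p[:2]-o)@u,(p[:2]-o)@v])
print("tcp",J(sense()["eef_pos"]))
m=(im.max(2)<70).astype(np.uint8)
n,l,st,ce=cv2.connectedComponentsWithStats(m)
for i in range(1,n):
    if 60<st[i,4]<900: print(st[i],ce[i].round(),J(ray(c,*ce[i],35)).round(1))
E
```

```text
clock: 13.28
eef_pos: [523.1, 95.8, 21.5]
tcp_rot: [-3.142, 0.0, -0.097]
contact_force: [0.2, -2.0, 0.1]
opening: 0.003
grasp_force: 0.6
clock: 14.02
eef_pos: [524.2, 107.6, 21.5]
tcp_rot: [3.142, -0.0, -0.097]
contact_force: [0.3, -1.3, -0.5]
opening: 0.001
grasp_force: 0.8
clock: 14.52
eef_pos: [525.1, 115.7, 21.5]
tcp_rot: [-3.141, -0.0, -0.097]
contact_force: [-1.2, -1.3, -0.0]
opening: -0.003
grasp_force: 0.4
tcp [-31.30652031   1.75273204]
[620  79  20  68 713] [632. 123.] [-147.4  -66.2]
[ 30 140  14  13 152] [ 37. 146.] [ 75.1 -57.6]
[268 140 204   5 556] [369. 142.] [-50.5 -59.2]
[440 151  18  17 234] [448. 159.] [-81.1 -52.5]
[315 152  19  17 238] [324. 160.] [-33.5 -52.1]
[137 159  21  14  61] [149. 167.] [ 34.  -49.5]
[171 175  22  60 251] [187. 210.] [ 21.6 -32. ]
[ 32 187  27  22 443] [ 45. 198.] [ 77.2 -36.9]
[141 186  24  22 402] [152. 197.] [ 34.5 -37.3]
[219 223  19  17 257] [228. 231.] [  5.7 -22.7]
[  0 322  10  16  95] [  3. 330.] [112.5  26.5]
[592 342  14  11 125] [599. 347.] [-161.5   35.9]
```

```bash
python3 -m creep '[{"x":0,"y":-1.5,"z":-0.5,"rx":0,"ry":0,"rz":0,"hand":0},{"x":0,"y":-1.5,"z":0,"rx":0,"ry":0,"rz":0,"hand":0},{"x":0,"y":-1.5,"z":0,"rx":0,"ry":0,"rz":0,"hand":0},{"x":0,"y":-1.5,"z":0,"rx":0,"ry":0,"rz":0,"hand":0},{"x":0,"y":-1.5,"z":0,"rx":0,"ry":0,"rz":0,"hand":0},{"x":0,"y":-1.5,"z":0,"rx":0,"ry":0,"rz":0,"hand":0}]';python3 -m creep '[{"x":0,"y":-1.5,"z":0,"rx":0,"ry":0,"rz":0,"hand":0},{"x":0,"y":-1.5,"z":0,"rx":0,"ry":0,"rz":0,"hand":0},{"x":0,"y":-1.5,"z":0,"rx":0,"ry":0,"rz":0,"hand":0},{"x":0,"y":-1.5,"z":0,"rx":0,"ry":0,"rz":0,"hand":0},{"x":0,"y":-1.5,"z":0,"rx":0,"ry":0,"rz":0,"hand":0},{"x":0,"y":-1.5,"z":0,"rx":0,"ry":0,"rz":0,"hand":0}]';python3 -m creep '[{"x":0,"y":-1.5,"z":0,"rx":0,"ry":0,"rz":0,"hand":0},{"x":0,"y":-1.5,"z":0,"rx":0,"ry":0,"rz":0,"hand":0},{"x":0,"y":-1.5,"z":0,"rx":0,"ry":0,"rz":0,"hand":0}]'
```

```text
clock: 15.32
eef_pos: [525.8, 124.5, 22.0]
tcp_rot: [3.142, 0.0, -0.097]
contact_force: [-0.1, -0.6, -0.2]
opening: 0.001
grasp_force: 0.4
clock: 16.08
eef_pos: [526.7, 133.5, 22.0]
tcp_rot: [-3.142, 0.0, -0.097]
contact_force: [-0.9, -0.9, 0.0]
opening: 0.002
grasp_force: 0.4
clock: 16.45
eef_pos: [527.2, 137.9, 22.0]
tcp_rot: [3.142, -0.0, -0.097]
contact_force: [-0.9, -0.3, -0.7]
opening: 0.0
grasp_force: 0.5
```

```bash
python3 -m creep '[{"x":0,"y":-1,"z":0,"rx":0,"ry":0,"rz":0,"hand":0},{"x":0,"y":-1,"z":0,"rx":0,"ry":0,"rz":0,"hand":0},{"x":0,"y":-1,"z":0,"rx":0,"ry":0,"rz":0,"hand":0}]';python3 -m creep '[{"x":0,"y":-0.7,"z":0,"rx":0,"ry":0,"rz":0,"hand":0},{"x":0,"y":-0.7,"z":0,"rx":0,"ry":0,"rz":0,"hand":0}]';python3 -m creep '[{"x":0,"y":-0.7,"z":0,"rx":0,"ry":0,"rz":0,"hand":0},{"x":0,"y":-0.7,"z":0,"rx":0,"ry":0,"rz":0,"hand":0}]'
```

```text
clock: 16.82
eef_pos: [527.5, 140.9, 22.0]
tcp_rot: [-3.142, 0.0, -0.097]
contact_force: [0.3, -1.2, 0.5]
opening: 0.003
grasp_force: 0.3
clock: 17.08
eef_pos: [527.6, 142.3, 22.0]
tcp_rot: [-3.142, -0.0, -0.097]
contact_force: [-0.2, -1.1, 0.0]
opening: 0.002
grasp_force: 0.5
clock: 17.32
eef_pos: [527.7, 143.7, 21.9]
tcp_rot: [3.142, 0.0, -0.097]
contact_force: [-0.5, -1.0, -0.9]
opening: -0.003
grasp_force: 0.5
```

```bash
for i in 1; do python3 -m creep '[{"x":0,"y":-0.5,"z":0,"rx":0,"ry":0,"rz":0,"hand":0},{"x":0,"y":-0.5,"z":0,"rx":0,"ry":0,"rz":0,"hand":0}]'; done; python3 -m creep '[{"x":0,"y":-0.5,"z":0,"rx":0,"ry":0,"rz":0,"hand":0},{"x":0,"y":-0.5,"z":0,"rx":0,"ry":0,"rz":0,"hand":0}]'
```

```text
clock: 17.58
eef_pos: [527.9, 144.8, 22.0]
tcp_rot: [-3.141, -0.0, -0.097]
contact_force: [0.1, -0.1, -0.3]
opening: 0.008
grasp_force: 0.0
clock: 17.82
eef_pos: [528.0, 145.7, 22.0]
tcp_rot: [-3.141, -0.0, -0.097]
contact_force: [-0.0, -0.1, -0.4]
opening: 0.001
grasp_force: 0.0
```

```bash
python3 - <<'E'
from h import *
c=get_calibration("wrist");im=grab_frame("wrist");cv2.imwrite("pics/w8.png",im[:,:,::-1])
u=np.array([.0958,.9954]);v=np.array([-.9954,.0958]);o=np.array([529.9,146.9])
J=lambda p:np.array([(p[:2]-o)@u,(p[:2]-o)@v])
print("tcp",J(sense()["eef_pos"]))
n,l,st,ce=cv2.connectedComponentsWithStats((im.max(2)<70).astype(np.uint8))
for i in range(1,n):
    if 60<st[i,4]<900 and 150<ce[i,0]<330: print(st[i],ce[i].round(),J(ray(c,*ce[i],31)).round(1))
E
```

```text
tcp [-1.30667785  1.79134358]
[195 174  74   4 102] [231. 176.] [ 34.  -44.8]
[229 186  23  22 387] [240. 196.] [ 31.  -36.1]
```

The contact force fell to zero, so the plate has probably dropped. I'll feel onward for the stop.

```bash
python3 -m creep '[{"x":0,"y":-0.5,"z":0,"rx":0,"ry":0,"rz":0,"hand":0},{"x":0,"y":-0.5,"z":0,"rx":0,"ry":0,"rz":0,"hand":0}]';  python3 -m creep '[{"x":0,"y":-0.5,"z":0,"rx":0,"ry":0,"rz":0,"hand":0},{"x":0,"y":0,"z":0,"rx":0,"ry":0,"rz":0,"hand":0}]'
```

```text
clock: 18.12
eef_pos: [528.0, 146.7, 22.0]
tcp_rot: [-3.142, 0.0, -0.097]
contact_force: [-0.5, 0.2, 0.6]
opening: 0.002
grasp_force: 0.0
clock: 18.38
eef_pos: [528.1, 147.0, 22.0]
tcp_rot: [3.141, 0.0, -0.097]
contact_force: [0.1, -2.2, 0.4]
opening: 0.002
grasp_force: 0.7
```

```bash
python3 -m creep '[{"x":0,"y":-0.4,"z":0,"rx":0,"ry":0,"rz":0,"hand":0},{"x":0,"y":0,"z":0,"rx":0,"ry":0,"rz":0,"hand":0}]'
```

```text
clock: 18.62
eef_pos: [528.1, 147.2, 22.0]
tcp_rot: [3.141, 0.0, -0.097]
contact_force: [-0.3, -3.6, -0.5]
opening: -0.001
grasp_force: 2.0
```

```bash
python3 -m creep '[{"x":0,"y":-0.4,"z":0,"rx":0,"ry":0,"rz":0,"hand":0},{"x":0,"y":0,"z":0,"rx":0,"ry":0,"rz":0,"hand":0}]'
```

```text
clock: 18.88
eef_pos: [528.0, 147.3, 21.9]
tcp_rot: [3.141, 0.0, -0.097]
contact_force: [0.8, -6.5, 0.9]
opening: 0.001
grasp_force: 3.2
```

The stop is felt: 6.5 N with no further travel. I'll back off, rise and check.

```bash
python3 -m creep '[{"x":0,"y":2,"z":0,"rx":0,"ry":0,"rz":0,"hand":0},{"x":0,"y":8,"z":0,"rx":0,"ry":0,"rz":0,"hand":0},{"x":0,"y":15,"z":-3,"rx":0,"ry":0,"rz":0,"hand":0},{"x":0,"y":10,"z":-30,"rx":0,"ry":0,"rz":0,"hand":0},{"x":0,"y":0,"z":-50,"rx":0,"ry":0,"rz":0,"hand":0},{"x":-10,"y":0,"z":-50,"rx":0,"ry":0,"rz":0,"hand":0},{"x":-25,"y":0,"z":-20,"rx":0,"ry":0,"rz":0,"hand":0},{"x":-25,"y":0,"z":0,"rx":0,"ry":0,"rz":0,"hand":0},{"x":0,"y":0,"z":0,"rx":0,"ry":0,"rz":0,"hand":0},{"x":0,"y":0,"z":0,"rx":0,"ry":0,"rz":0,"hand":0}]'
python3 - <<'E'
from h import *
c=get_calibration("wrist");im=grab_frame("wrist");cv2.imwrite("pics/w9.png",im[:,:,::-1])
u=np.array([.0958,.9954]);v=np.array([-.9954,.0958]);o=np.array([529.9,146.9])
J=lambda p:np.array([(p[:2]-o)@u,(p[:2]-o)@v])
X=lambda x,y,z:np.r_[o+x*u+y*v,z]
print("pix centre expected",proj(c,X(34.5,1.8,31)))
# brightness profile along feed through the plate middle, between the keepers
for y in(-10,1.8,12):
    print(y,[int(im[int(round(q[1])),int(round(q[0]))].mean()) for q in (proj(c,X(x,y,31)) for x in range(0,70,2))])
n,l,st,ce=cv2.connectedComponentsWithStats((im.max(2)<75).astype(np.uint8))
for i in range(1,n):
    j=J(ray(c,*ce[i],31))
    if 25<st[i,4]<900 and -5<j[0]<75 and abs(j[1])<45: print(st[i],j.round(1))
E
```

```text
clock: 20.12
eef_pos: [465.8, 118.6, 175.2]
tcp_rot: [-3.141, -0.001, -0.097]
contact_force: [-0.0, -0.5, -0.4]
opening: 0.001
grasp_force: 0.0
pix centre expected [233.71885621 113.2738175 ]
-10 [122, 118, 112, 115, 110, 73, 60, 109, 117, 120, 117, 117, 120, 119, 118, 118, 119, 114, 111, 115, 119, 117, 117, 117, 119, 119, 119, 118, 115, 95, 93, 131, 132, 135, 135]
1.8 [122, 116, 111, 113, 98, 76, 71, 110, 120, 119, 122, 116, 115, 118, 120, 120, 120, 114, 115, 115, 119, 115, 120, 116, 116, 119, 119, 115, 115, 104, 112, 133, 131, 134, 137]
12 [121, 115, 108, 113, 104, 72, 68, 107, 116, 114, 118, 116, 122, 121, 117, 118, 118, 115, 113, 116, 119, 118, 116, 116, 119, 116, 118, 119, 118, 95, 100, 133, 133, 136, 136]
[177  47  11  11  93] [ 70.8 -44.2]
[229  46  11  11  85] [ 30.9 -44.5]
[249  57  32   6 102] [  7.5 -39. ]
[258  67   8  85 209] [11.6 -2.3]
[225  75   9  11  82] [ 36.3 -23.9]
[231 138   8   9  53] [35.8 25. ]
[256 157  29   6 129] [ 7.5 40.3]
```

The top edges read 13 to 58 mm in the jig frame, a 45–46 mm span between the lip's far face and the stop. To rule out a raised rear edge, I'll take a parallax check from 100 mm further along.

```bash
python3 -m creep '[{"x":0,"y":-25,"z":0,"rx":0,"ry":0,"rz":0,"hand":0},{"x":0,"y":-35,"z":0,"rx":0,"ry":0,"rz":0,"hand":0},{"x":0,"y":-35,"z":0,"rx":0,"ry":0,"rz":0,"hand":0},{"x":0,"y":-25,"z":0,"rx":0,"ry":0,"rz":0,"hand":0},{"x":0,"y":0,"z":0,"rx":0,"ry":0,"rz":0,"hand":0},{"x":0,"y":0,"z":0,"rx":0,"ry":0,"rz":0,"hand":0}]'
python3 - <<'E'
from h import *
c=get_calibration("wrist");im=grab_frame("wrist");cv2.imwrite("pics/w10.png",im[:,:,::-1])
u=np.array([.0958,.9954]);v=np.array([-.9954,.0958]);o=np.array([529.9,146.9])
J=lambda p:np.array([(p[:2]-o)@u,(p[:2]-o)@v])
X=lambda x,y,z:np.r_[o+x*u+y*v,z]
for y in(-10,1.8,12):
    print(y,[int(im[int(round(q[1])),int(round(q[0]))].mean()) for q in (proj(c,X(x,y,31)) for x in range(0,70,2))])
n,l,st,ce=cv2.connectedComponentsWithStats((im.max(2)<75).astype(np.uint8))
for i in range(1,n):
    for z in (31,50):
        j=J(ray(c,*ce[i],z))
        if 25<st[i,4]<900 and -5<j[0]<75 and abs(j[1])<45: print(st[i],z,j.round(1))
E
```

```text
clock: 20.92
eef_pos: [476.7, 237.6, 174.4]
tcp_rot: [3.141, 0.001, -0.097]
contact_force: [0.2, -0.6, 0.3]
opening: 0.001
grasp_force: 0.0
-10 [155, 138, 124, 132, 132, 126, 126, 135, 138, 137, 140, 136, 139, 137, 140, 140, 135, 134, 133, 135, 139, 137, 136, 133, 139, 140, 139, 138, 138, 117, 142, 153, 153, 155, 151]
1.8 [151, 137, 127, 129, 132, 126, 127, 134, 140, 140, 139, 135, 135, 139, 140, 135, 137, 132, 130, 132, 140, 136, 136, 136, 137, 139, 134, 137, 134, 118, 153, 154, 154, 155, 153]
12 [152, 139, 128, 131, 132, 125, 124, 135, 136, 136, 135, 139, 137, 137, 139, 137, 137, 135, 128, 132, 139, 138, 135, 135, 133, 137, 136, 138, 135, 129, 147, 153, 154, 154, 154]
[345  46   9  10  68] 31 [ 61.7 -44.3]
[345  46   9  10  68] 50 [ 63.3 -42.6]
[397  46   9  10  72] 31 [ 21.8 -44.5]
[397  46   9  10  72] 50 [ 26.  -42.9]
[416  57  17   2  27] 31 [  4.6 -39.4]
[416  57  17   2  27] 50 [ 10.  -38.1]
[377  74   9  10  66] 31 [ 36.  -23.9]
[377  74   9  10  66] 50 [ 39.3 -23.6]
[329 104   5  14  60] 31 [75.   0.4]
[375 138   7   7  44] 31 [35.6 24.9]
[375 138   7   7  44] 50 [38.9 21.9]
[343 166   8   8  53] 50 [62.6 44.7]
[389 166   9   8  54] 50 [25.4 44.6]
```

At z=31 the holes agree to 0.3 mm across the 119 mm baseline, and the rear edge stays at about 13 mm. The plate is flat in the pocket and the robot is clear of everything.

```bash
python3 -c "
from rig import *
print(sign_off())"
```

```text
the job is handed in; nothing more can be done
None
```

The spacer was set down on the landing, released and pushed over the lip to the end stop, felt at about 6.5 N; the cameras showed it flat in the pocket, none of the other items were handled, and I handed the job in at about 21 s.

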